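Turn the coffee bar menu over to the afternoon page

TASK

The coffee bar's menu stand has one rigid leaf hinged along the spine in its middle; change the menu over by pushing the leaf up from under its tab with a fingertip, over the spine, and pressing it down until it lies fully flat on the other side. Push lightly at an easy pace: do not pinch, force or flick the leaf, do not drag or lift the stand, and leave the mug, the jug and the sachet caddy where they are.

Things in the scene. Friction and masses are not known exactly. Their poses are not given: they have to be found in the camera images.
- menu_stand: Low dark wooden menu riser on rubber feet, loose, about 1.6 kg: 210 mm along its x (the spine), 296 mm along its y, 40 mm high. On its top, on each side of the spine, lies a fixed white panel (top face 43 mm above the counter). A steel hinge barrel 11 mm thick runs along the middle. Origin: centre of its underside; z up, x roughly away from the robot.
- spine (a point): Middle of the hinge axis, 46.5 mm above the counter, fixed in the stand; its x axis runs along the spine (the hinge axis), its y axis points to the side on which the leaf must end, z up.
- leaf (a joint): Hinge angle of the leaf, rad: 0 = flat on the stand's -y side, 1.57 = upright, 3.14 = flat on the +y side (stops at both ends). Starts a little ajar, 0.08 to 0.5. The hinge is stiff: the leaf stays at any angle where it is left; turning it takes 0.3 to 1.5 N at the tab.
- tab_edge (a point): Middle of the outer edge of the leaf's plain wooden tab, in the board's mid-plane, 175 mm from the hinge axis. The tab is 100 mm along the spine, 5 mm thick, at the middle of the free edge, and overhangs the stand's side by 27 mm; with the leaf flat there are 44 mm free beneath it. Axes turn with the leaf: x along the spine, y from here to the hinge.
- mug: White mug, 76 mm across, 88 mm high, handle on its +y side; origin at the centre of its underside. To be left alone.
- caddy: Small white open box of paper sachets, 62 by 88 mm, about 75 mm high; origin at the centre of its underside. To be left alone.
- jug: Steel milk jug, 76 mm across, 95 mm high, handle on its +y side; origin at the centre of its underside. To be left alone.
- leaf_mid (a point): Middle of the leaf, a wooden board 5 mm thick, about 0.12 kg, printed paper on both faces: 200 mm along the spine, reaching from 7 to 148 mm from the hinge axis; its mid-plane passes through the axis. This point lies 78 mm from the axis and turns with the leaf.

How it is judged:
By the outcome, as a careful person would: the job done as asked, in the order asked, and still so for the second after the job is handed in, with the robot touching nothing.
It also fails if it takes over 48 s, if anything falls off the work surface, if the arm or the gripper's body presses on something with over 40 N, if the wrist force passes 120 N, or if a joint passes its speed limit or range.

ROBOT

A 6-joint arm with a two-finger parallel gripper is mounted at the origin on the work surface. World frame = base frame: x ahead of the robot, y to its left, z up, the work surface at z = 0. Lengths are in m, angles in rad, forces in N, time in s.
With the tool pointing down it reaches from about 0.3 to 0.775 m from the base axis. Payload 14.6 kg.
Tool frame: the origin (TCP) lies on the centre line of the jaws, within the pads' length; the fingertips stand 22 mm ahead of it and the grasp point (between the pads) lies 3 mm ahead of it; z points along the fingers, x is the direction in which the jaws open and shut, and the axes are right-handed (so a half turn about z gives the same grasp; the last joint's range is limited). The gripper opens to 94 mm and grips with 3 to 60 N. Pads are 16 mm wide; open, the fingers measure 119 mm over their backs; the gripper's body (75 mm by 177 mm) begins 78 mm behind the grasp point.
Start: joints at [1.125, 0.3, 1.521, -0, 1.321, -0.067], TCP at [0.203, 0.511, 0.227] pointing down, gripper open.
Joint ranges: [-3.03, 3.03], [-0.79, 2.21], [0.23, 2.52], [-1.04, 4.18], [0, 3.07], [-2.55, 2.55]. Speed limits (rad/s): [2.22, 2.22, 2.57, 3.14, 3.14, 3.14].

INTERFACE

Orientations are given as a unit quaternion [w, x, y, z].
In Python, from bench import state, get_image, calibration, hand_in gives the robot as it stands.
- The arm moves only by the tool jog_arm, never from a script. Its arguments are lists of equal length, an entry for each row: "dp": the shift along the tool's x, y, z in cm, a list of three; "rotation": the turn, a rotation vector about the tool's x, y, z in rad, a list of three; "grip": the finger opening in cm, from 0 to 9.4. A call has exactly 8 rows; each row shifts and turns the commanded pose from where the row before left it, along the tool's axes as they then stand; what a row does not reach is not made up. A row lasts 1/12 s, in which the tool goes at most 41.7 mm and 7.16 degrees, less where a joint would pass 70% of its speed; a pose out of reach is approached as far as the arm can. A call is refused whole if a number of a shift passes 4.17 or a number of a turn 0.125, either way. A call with a gripper value outside its range is refused whole. The fingers move at their own pace and stop on an object; "grip_force" is the grip in N (left out, the last holds). Time passes only in rows, so rows that do not move let the fingers close, or fill a call up. It gives the time, the measured TCP pose, the force and the opening at its end, in the units of the state.
- state(): the state, without advancing time (a new reading comes with each control period).
- get_image(name): name is "side" or "top"; returns the picture (384x512x3 uint8, red, green, blue); there is no depth.
- calibration(name): a dict with "K" (3x3 intrinsics, pixels), "extrinsics" (4x4, takes a point from world to camera coordinates). Camera axes: x right, y up, looking along -z (the intrinsics and any distortion apply to the point x, -y, -z); pixel columns grow to the right and rows downward; lengths in m; the calibration is good to about 2 mm. A picture is of the moment at which its call begins. calibration takes no time and is no camera call.
- hand_in(): hands the job in, once; it reports no verdict.
The state is a dict: "time": time; "joint_positions": joint angles; "dq": joint speeds; "effort": joint torques, N m; "eef_pos": TCP position; "orientation": TCP orientation; "ft_force": force on the tool from outside, world axes, zero at the start; "torque": the same for the moment, N m; "width": opening from 0.0 (shut) to 1.0 (fully open).
Only numpy, scipy, OpenCV 4.12 (cv2) and the standard library are available. Lean on these libraries where they do the work, as an engineer would, in place of code of your own. Each camera call takes 0.05 s, during which the arm holds its last target.

## Working session

There is one attempt and no reset: what is moved stays moved. The work goes in short steps, Python scripts to look and compute and a tool call to move; the robot and the scene stay as the last step left them, time stands still between calls to the robot, and variables do not carry over. Pictures are saved under pics/ and viewed, and the job is handed in when it is done.

Besides the shell and the picture viewer there is one more tool, called after "Call:" as name(argument=value, ...) on one line, values as JSON. jog_arm: Moves the arm, as the interface text tells. Its arguments: {"type":"object","properties":{"dp":{"type":"array"},"rotation":{"type":"array"},"grip":{"type":"array"},"grip_force":{"type":"number"}},"required":["dp","rotation","grip"]}

```bash
mkdir -p pics; python3 - <<'E'
from bench import *
import cv2
for n in("side","top"):
    cv2.imwrite(f"pics/{n}0.png",get_image(n)[:,:,::-1]); c=calibration(n); print(n,c)
print(state())
E
```

```text
side {'K': array([[371.39185356,   0.        , 251.09314464],
       [  0.        , 371.39185356, 192.0081938 ],
       [  0.        ,   0.        ,   1.        ]]), 'extrinsics': array([[-0.95539061, -0.29483073,  0.01742489,  0.6230367 ],
       [ 0.24246835, -0.74929018,  0.61625751, -0.08876525],
       [-0.16863535,  0.59299162,  0.78735193, -0.8486753 ],
       [ 0.        ,  0.        ,  0.        ,  1.        ]])}
top {'K': array([[350.00805854,   0.        , 259.70060635],
       [  0.        , 350.00805854, 188.91743956],
       [  0.        ,   0.        ,   1.        ]]), 'extrinsics': array([[ 0.00230922, -0.99904829,  0.04355657,  0.0886403 ],
       [ 0.98933194,  0.00862693,  0.14542312, -0.62678914],
       [-0.14566048,  0.04275609,  0.98841031, -0.8322064 ],
       [ 0.        ,  0.        ,  0.        ,  1.        ]])}
{'time': 0.1, 'joint_positions': array([ 1.12542159e+00,  3.00416654e-01,  1.52146591e+00, -3.02115069e-05,
        1.32074579e+00, -6.66102424e-02]), 'dq': array([ 0.0016744 , -0.00110363, -0.00393482,  0.0028213 ,  0.00039424,
       -0.00098584]), 'effort': array([-2.65467015e-04, -5.32640183e+01, -3.53291774e+01,  7.09039718e-02,
        2.34138023e-02, -5.71845794e-05]), 'eef_pos': array([0.20330172, 0.51082686, 0.22696492]), 'orientation': array([ 2.74156318e-04,  8.27576428e-01,  5.61352819e-01, -4.39570927e-04]), 'ft_force': array([ 0.39656933, -0.74996203, -0.15598393]), 'torque': array([ 0.01965665, -0.00204674, -0.03229054]), 'width': 1.0016835255976013}
```

View pics/side0.png

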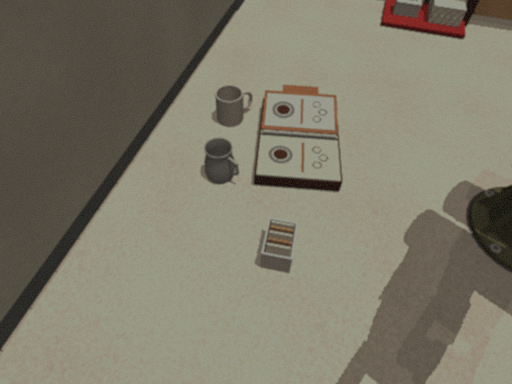

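View pics/top0.png

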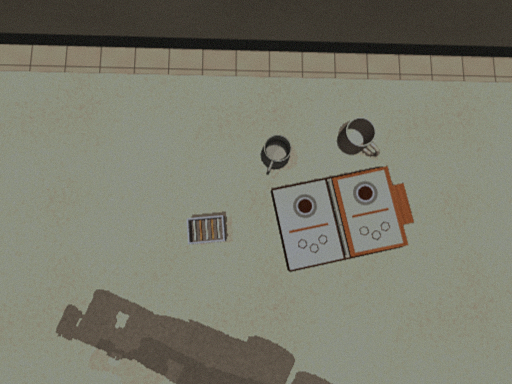

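The top view shows the stand centred near (340,218), with the leaf on the right and its tab near (402,204). The mug is near (360,133), the jug near (277,152) and the caddy near (208,229). I'll enlarge these for measuring.

```bash
python3 - <<'E'
import cv2
a=cv2.imread("pics/top0.png")[105:285,255:425]; cv2.imwrite("pics/topc.png",cv2.resize(a,None,fx=3.3,fy=3.3,interpolation=cv2.INTER_CUBIC))
a=cv2.imread("pics/side0.png")[75:200,195:355]; cv2.imwrite("pics/sidec.png",cv2.resize(a,None,fx=4.5,fy=4.5,interpolation=cv2.INTER_CUBIC))
E
```

```text
(no output)
```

View pics/topc.png

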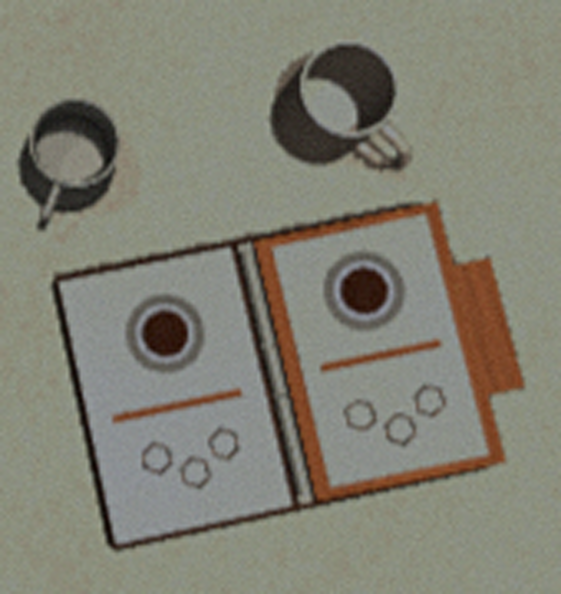

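View pics/sidec.png

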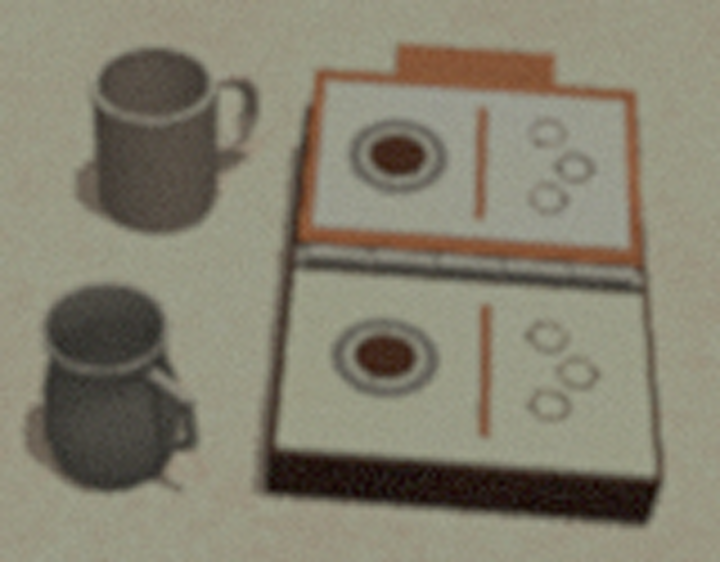

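```bash
cat > h.py <<'E'
from bench import calibration
import numpy as np
def P(n):
    c=calibration(n); D=np.diag([1,-1,-1.]); return c["K"]@D@c["extrinsics"][:3]
def proj(M,X):
    X=np.atleast_2d(X); p=np.c_[X,np.ones(len(X))]@M.T; return p[:,:2]/p[:,2:]
E
python3 - <<'E'
from h import *
import cv2
from scipy.optimize import least_squares
T,S=P("top"),P("side")
names="farL nearL hFar hNear oFar oNear tFar tNear".split()
t=np.array([(54,280),(113,547),(255,240),(315,502),(437,205),(503,460),(491,258),(523,385)])/3.3+[255,105]
s=np.array([(270,455),(660,478),(300,238),(640,262),(317,72),(636,93),(397,45),(554,55)])/4.5+[195,75]
X=cv2.triangulatePoints(T,S,t.T.copy(),s.T.copy()); X=(X[:3]/X[3]).T
for n,x in zip(names,X): print(n,x.round(4))
def model(p):
    x,y,a,q=p
    loc=[(.105,.148,.041),(-.105,.148,.041)]
    for u,r in((.1,.007),(-.1,.007),(.1,.148),(-.1,.148),(.05,.175),(-.05,.175)):
        loc.append((u,-r*np.cos(q)-.0025*np.sin(q),.0465+r*np.sin(q)+.0025*np.cos(q)*0+.0))
    loc=np.array(loc);c,s_=np.cos(a),np.sin(a)
    return np.c_[x+c*loc[:,0]-s_*loc[:,1],y+s_*loc[:,0]+c*loc[:,1],loc[:,2]]
f=lambda p:np.r_[(proj(T,model(p))-t).ravel(),(proj(S,model(p))-s).ravel()]
r=least_squares(f,[.6,-.15,.2,.3]);print(r.x,np.abs(r.fun).max()); print(r.fun.reshape(-1,2).round(1).tolist()); print(model(r.x).round(4))
# ground points on mug,jug,caddy
for nm,uv,z in(("mugtop",(348,90),.088),("jugtop",(70,143),.095),("mughandle",(405,165),.05)):
    uv=np.array(uv)/3.3+[255,105]; A=T[:,[0,1,3]].copy();A[:,2]+=T[:,2]*z
    w=np.linalg.solve(A,[*uv,1]);print(nm,(w[:2]/w[2]).round(3))
E
```

```text
farL [0.6245 0.0621 0.0359]
nearL [0.4246 0.0196 0.0424]
hFar [ 0.6537 -0.0908  0.0498]
hNear [ 0.4594 -0.1291  0.0531]
oFar [ 0.6816 -0.2286  0.0617]
oNear [ 0.4881 -0.2665  0.0653]
tFar [ 0.6399 -0.2663  0.0657]
tNear [ 0.5433 -0.2833  0.069 ]
[ 0.55506946 -0.10420506  0.20916928  0.11493513] 1.7454389612530008
[[0.1, -1.0], [0.3, 1.7], [-0.3, 0.6], [0.5, 0.0], [-0.1, -0.8], [0.7, 0.9], [-0.6, 0.1], [0.3, 1.1], [-1.3, -1.6], [0.7, 0.3], [-0.9, 0.6], [0.1, 1.0], [-0.8, -0.5], [-0.5, -0.1], [-0.4, 0.1], [-0.2, 0.3]]
[[ 0.627   0.0624  0.041 ]
 [ 0.4216  0.0188  0.041 ]
 [ 0.6544 -0.0905  0.0473]
 [ 0.4588 -0.1321  0.0473]
 [ 0.6835 -0.2275  0.0635]
 [ 0.4878 -0.2691  0.0635]
 [ 0.6401 -0.2642  0.0666]
 [ 0.5423 -0.2849  0.0666]]
mugtop [ 0.763 -0.154]
jugtop [0.718 0.055]
mughandle [ 0.716 -0.21 ]
```

```bash
cat >> h.py <<'E'
from bench import state
from scipy.spatial.transform import Rotation as R
YAW=.205; SP=np.array([.555,-.104,.0465])
u=np.array([np.cos(YAW),np.sin(YAW),0]); v=np.array([-np.sin(YAW),np.cos(YAW),0]); Z=np.array([0,0,1.])
def Rt(tau): # tool tilted tau from vertical towards +u, jaws across
    z=-np.cos(tau)*Z+np.sin(tau)*u; x=-v
    return R.from_matrix(np.c_[x,np.cross(z,x),z])
def loc(p): d=np.asarray(p)-SP; return np.array([d@u,d@v,d[2]+SP[2]])  # u,v,height
def wor(a): return SP+a[0]*u+a[1]*v+(a[2]-SP[2])*Z
def cur():
    s=state(); q=s["orientation"]; return s["eef_pos"],R.from_quat([q[1],q[2],q[3],q[0]])
def tip(p,Rr): return p+Rr.apply([0,0,.022])
def plan(p1,R1,N,start=None):
    p,Rr=start or cur(); rv=(Rr.inv()*R1).as_rotvec()
    rr=(rv/N).round(3); print("rot",rr.tolist()); out=[]
    for k in range(N):
        d=(p1-p)/(N-k); dt=(Rr.inv().apply(d)*100).round(2); out.append(dt.tolist())
        p=p+Rr.apply(dt/100); Rr=Rr*R.from_rotvec(rr)
    for i in range(0,N,8): print(out[i:i+8])
    return p,Rr
def show():
    s=state(); p,Rr=cur(); print("t",round(s["time"],2),"q",s["joint_positions"].round(2),"p",p.round(4),"tip uvz",(loc(tip(p,Rr))*1e3).round(1),"F",s["ft_force"].round(1),"T",s["torque"].round(2),"w",round(s["width"],2), "zax",Rr.apply([0,0,1]).round(2),"xax",Rr.apply([1,0,0]).round(2))
E
python3 -c "
from h import *
show(); plan(np.array([.49,-.30,.25]),Rt(0),24)"
```

```text
t 0.1 q [ 1.13  0.3   1.52 -0.    1.32 -0.07] p [0.2033 0.5108 0.227 ] tip uvz [-219.2  673.5  205. ] F [ 0.4 -0.7 -0.2] T [ 0.02 -0.   -0.03] w 1.0 zax [-0. -0. -1.] xax [ 0.37  0.93 -0.  ]
rot [0.0, 0.0, 0.107]
[[-2.7, 2.36, -0.09], [-2.43, 2.63, -0.09], [-2.13, 2.88, -0.09], [-1.82, 3.09, -0.09], [-1.47, 3.27, -0.09], [-1.12, 3.4, -0.09], [-0.75, 3.5, -0.09], [-0.37, 3.56, -0.09]]
[[0.01, 3.58, -0.09], [0.4, 3.56, -0.1], [0.77, 3.5, -0.09], [1.14, 3.4, -0.1], [1.5, 3.25, -0.09], [1.84, 3.08, -0.1], [2.16, 2.86, -0.09], [2.45, 2.62, -0.1]]
[[2.72, 2.34, -0.09], [2.95, 2.03, -0.1], [3.15, 1.71, -0.09], [3.32, 1.36, -0.1], [3.44, 1.0, -0.09], [3.53, 0.63, -0.1], [3.57, 0.24, -0.09], [3.59, -0.13, -0.1]]
```

Call:
jog_arm(dp=[[-2.7, 2.36, -0.1], [-2.43, 2.63, -0.1], [-2.13, 2.88, -0.1], [-1.82, 3.09, -0.1], [-1.47, 3.27, -0.1], [-1.12, 3.4, -0.1], [-0.75, 3.5, -0.1], [-0.37, 3.56, -0.1]], rotation=[[0, 0, 0.107], [0, 0, 0.107], [0, 0, 0.107], [0, 0, 0.107], [0, 0, 0.107], [0, 0, 0.107], [0, 0, 0.107], [0, 0, 0.107]], grip=[0, 0, 0, 0, 0, 0, 0, 0])

```text
time: 0.77
eef_pos: [0.2988, 0.2391, 0.2354]
orientation: [0.0, 0.986, 0.165, -0.0]
ft_force: [0.6, 0.6, 0.6]
width: 0.469
```

Call:
jog_arm(dp=[[0.0, 3.58, -0.1], [0.4, 3.56, -0.1], [0.77, 3.5, -0.1], [1.14, 3.4, -0.1], [1.5, 3.25, -0.1], [1.84, 3.08, -0.1], [2.16, 2.86, -0.1], [2.45, 2.62, -0.1]], rotation=[[0, 0, 0.107], [0, 0, 0.107], [0, 0, 0.107], [0, 0, 0.107], [0, 0, 0.107], [0, 0, 0.107], [0, 0, 0.107], [0, 0, 0.107]], grip=[0, 0, 0, 0, 0, 0, 0, 0])

```text
time: 1.43
eef_pos: [0.3943, -0.0315, 0.2435]
orientation: [0.0, 0.966, -0.26, 0.0]
ft_force: [0.7, 0.3, 0.3]
width: 0.006
```

```bash
python3 -c "
from h import *
show(); plan(np.array([.49,-.30,.25]),Rt(0),8)"
```

```text
t 1.43 q [-0.17 -0.07  1.89 -0.    1.32  0.35] p [ 0.3943 -0.0315  0.2435] tip uvz [-142.6  103.7  221.5] F [0.7 0.3 0.3] T [-0.04  0.09  0.  ] w 0.01 zax [ 0. -0. -1.] xax [ 0.87 -0.5   0.  ]
rot [-0.0, -0.0, 0.105]
[[2.72, 2.3, -0.08], [2.94, 2.01, -0.08], [3.14, 1.69, -0.08], [3.3, 1.35, -0.08], [3.42, 0.99, -0.08], [3.51, 0.63, -0.08], [3.55, 0.26, -0.09], [3.56, -0.11, -0.08]]
```

Call:
jog_arm(dp=[[2.72, 2.3, -0.1], [2.94, 2.01, -0.1], [3.14, 1.69, -0.1], [3.3, 1.35, -0.1], [3.42, 0.99, -0.1], [3.51, 0.63, -0.1], [3.55, 0.26, -0.1], [3.56, -0.1, -0.1]], rotation=[[0, 0, 0.105], [0, 0, 0.105], [0, 0, 0.105], [0, 0, 0.105], [0, 0, 0.105], [0, 0, 0.105], [0, 0, 0.105], [0, 0, 0.105]], grip=[0, 0, 0, 0, 0, 0, 0, 0])

```text
time: 2.1
eef_pos: [0.4914, -0.2993, 0.2511]
orientation: [0.0, 0.776, -0.631, -0.0]
ft_force: [1.1, 1.1, 0.4]
width: 0.004
```

Call:
jog_arm(dp=[[0, 0, 0], [0, 0, 0], [0, 0, 0], [0, 0, 0], [0, 0, 0], [0, 0, 0], [0, 0, 0], [0, 0, 0]], rotation=[[0.06, 0, 0], [0.06, 0, 0], [0.06, 0, 0], [0.06, 0, 0], [0.06, 0, 0], [0.06, 0, 0], [0.06, 0, 0], [0.06, 0, 0]], grip=[0, 0, 0, 0, 0, 0, 0, 0])

```text
time: 2.77
eef_pos: [0.4911, -0.2976, 0.2514]
orientation: [-0.186, 0.755, -0.611, 0.15]
ft_force: [0.3, -0.0, -0.2]
width: 0.005
```

```bash
python3 -c "
from h import *
show()"
```

```text
t 2.77 q [-0.78  0.18  1.67  0.46  1.05  0.4 ] p [ 0.4911 -0.2976  0.2514] tip uvz [ -91.7 -176.5  231.9] F [ 0.3 -0.  -0.2] T [-0.11  0.35  0.02] w 0.0 zax [ 0.45  0.1  -0.89] xax [ 0.21 -0.98  0.  ]
```

Call:
jog_arm(dp=[[0, 0, 0], [0, 0, 0], [0, 0, 0], [0, 0, 0], [0, 0, 0], [0, 0, 0], [0, 0, 0], [0, 0, 0]], rotation=[[0.07, 0, 0], [0.07, 0, 0], [0.07, 0, 0], [0.07, 0, 0], [0.07, 0, 0], [0.07, 0, 0], [0.07, 0, 0], [0.07, 0, 0]], grip=[0, 0, 0, 0, 0, 0, 0, 0])

```text
time: 3.43
eef_pos: [0.4911, -0.2978, 0.2515]
orientation: [-0.387, 0.674, -0.545, 0.314]
ft_force: [0.4, 0.2, -0.1]
width: 0.006
```

```bash
python3 - <<'E'
from h import *
show()
import cv2
cv2.imwrite("pics/s1.png",get_image("side")[:,:,::-1]) if 0 else None
from bench import get_image
a=get_image("side")[:,:,::-1];cv2.imwrite("pics/s1.png",a)
a=get_image("top")[:,:,::-1];cv2.imwrite("pics/t1.png",a)
E
```

```text
t 3.43 q [-0.97  0.18  1.92  1.25  1.   -0.33] p [ 0.4911 -0.2978  0.2515] tip uvz [ -83.  -176.7  240.4] F [ 0.4  0.2 -0.1] T [-0.12  0.45  0.04] w 0.01 zax [ 0.85  0.18 -0.5 ] xax [ 0.21 -0.98  0.  ]
```

View pics/s1.png

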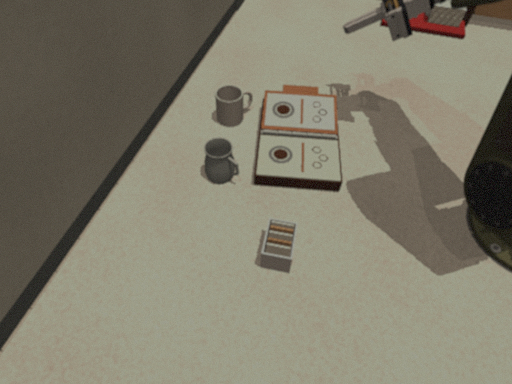

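View pics/t1.png

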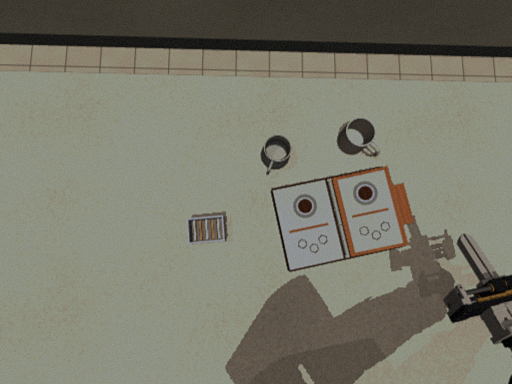

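Both pictures show the scene unchanged. The closed fingers are tilted about 30° below horizontal, with the tip at (463,238) in the top view. Next I lower them beside the tab's near end.

```bash
cat >> h.py <<'E'
def tgt(uvz,tau): 
    Rr=Rt(tau); return wor(np.array(uvz)/1e3)-Rr.apply([0,0,.022]),Rr
def go(wps,start=None):
    for uvz,tau,N in wps:
        print("->",uvz,tau); p,Rr=tgt(uvz,tau); start=plan(p,Rr,N,start)
E
python3 -c "
from h import *
go([((-78,-172,75),1.05,8),((-75,-171,25),1.05,8),((-35,-170,25),1.05,8)])"
```

```text
-> (-78, -172, 75) 1.05
rot [0.001, 0.001, -0.0]
[[-0.05, 1.73, 1.1], [-0.05, 1.73, 1.09], [-0.05, 1.73, 1.09], [-0.05, 1.74, 1.09], [-0.05, 1.74, 1.09], [-0.05, 1.74, 1.09], [-0.06, 1.74, 1.09], [-0.05, 1.73, 1.08]]
-> (-75, -171, 25) 1.05
rot [0.0, -0.0, -0.0]
[[-0.01, 0.52, 0.34], [-0.01, 0.52, 0.35], [-0.01, 0.52, 0.34], [-0.02, 0.52, 0.35], [-0.01, 0.53, 0.34], [-0.02, 0.52, 0.35], [-0.01, 0.53, 0.34], [-0.02, 0.52, 0.35]]
-> (-35, -170, 25) 1.05
rot [0.0, -0.0, -0.0]
[[-0.01, -0.25, 0.43], [-0.01, -0.25, 0.43], [-0.01, -0.25, 0.43], [-0.02, -0.25, 0.43], [-0.01, -0.25, 0.44], [-0.02, -0.25, 0.43], [-0.01, -0.25, 0.44], [-0.02, -0.24, 0.43]]
```

Call:
jog_arm(dp=[[-0.05, 1.73, 1.09], [-0.05, 1.73, 1.09], [-0.05, 1.73, 1.09], [-0.05, 1.73, 1.09], [-0.05, 1.73, 1.09], [-0.05, 1.73, 1.09], [-0.05, 1.73, 1.09], [-0.05, 1.73, 1.09]], rotation=[[0, 0, 0], [0, 0, 0], [0, 0, 0], [0, 0, 0], [0, 0, 0], [0, 0, 0], [0, 0, 0], [0, 0, 0]], grip=[0, 0, 0, 0, 0, 0, 0, 0])

```text
time: 4.2
eef_pos: [0.4958, -0.2924, 0.0872]
orientation: [-0.386, 0.676, -0.545, 0.312]
ft_force: [0.5, 0.1, -0.3]
width: 0.005
```

```bash
python3 - <<'E'
from h import *
show()
import cv2
from bench import get_image
a=get_image("side")[:,:,::-1][20:200,220:460];cv2.imwrite("pics/s2.png",cv2.resize(a,None,fx=3,fy=3))
a=get_image("top")[:,:,::-1][130:330,250:512];cv2.imwrite("pics/t2.png",cv2.resize(a,None,fx=2.8,fy=2.8))
p,Rr=cur();T=tip(p,Rr)
for n in("side","top"): print(n,proj(P(n),T).round(1))
E
```

```text
t 4.2 q [-0.95  0.5   1.99  1.53  0.91 -0.79] p [ 0.4958 -0.2924  0.0872] tip uvz [ -77.3 -172.3   76. ] F [ 0.5  0.1 -0.3] T [-0.06  0.5  -0.02] w 0.01 zax [ 0.84  0.18 -0.51] xax [ 0.21 -0.98  0.  ]
side [[328.5  86.7]]
top [[417.1 234.5]]
```

View pics/s2.png

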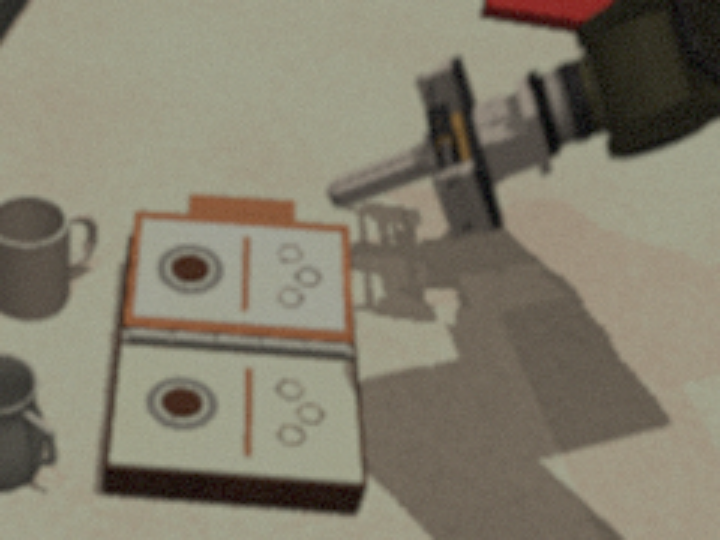

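View pics/t2.png

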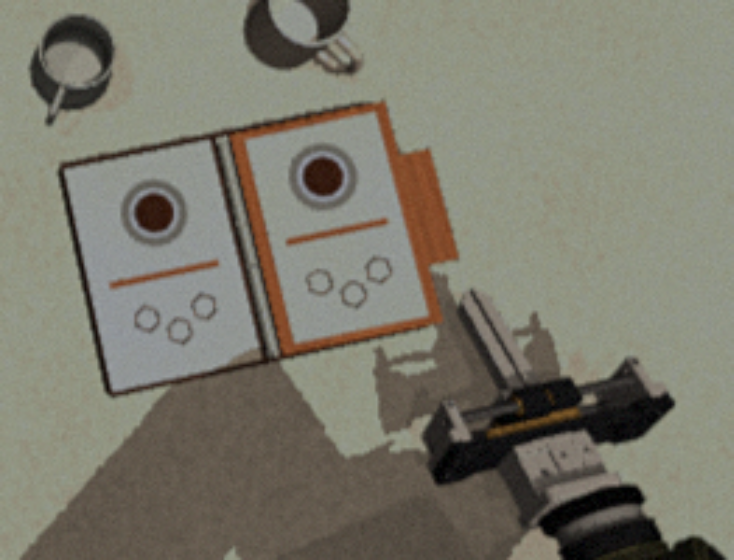

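The fingertip is at about (418,236) in the top view, matching the projection to 1–2 px. It is clear of the tab, and the body's long side is horizontal as assumed. Going down and in under the tab.

Call:
jog_arm(dp=[[-0.01, 0.53, 0.35], [-0.01, 0.53, 0.35], [-0.01, 0.53, 0.35], [-0.01, 0.53, 0.35], [-0.01, 0.53, 0.35], [-0.01, 0.53, 0.35], [-0.01, 0.53, 0.35], [-0.01, 0.53, 0.35]], rotation=[[0, 0, 0], [0, 0, 0], [0, 0, 0], [0, 0, 0], [0, 0, 0], [0, 0, 0], [0, 0, 0], [0, 0, 0]], grip=[0, 0, 0, 0, 0, 0, 0, 0])

```text
time: 4.97
eef_pos: [0.4979, -0.2912, 0.0366]
orientation: [-0.386, 0.675, -0.546, 0.312]
ft_force: [-0.4, -0.1, -0.2]
width: 0.006
```

Call:
jog_arm(dp=[[-0.01, -0.25, 0.43], [-0.01, -0.25, 0.43], [-0.01, -0.25, 0.43], [-0.01, -0.25, 0.43], [-0.01, -0.25, 0.43], [-0.01, -0.25, 0.43], [-0.01, -0.25, 0.43], [-0.01, -0.25, 0.43]], rotation=[[0, 0, 0], [0, 0, 0], [0, 0, 0], [0, 0, 0], [0, 0, 0], [0, 0, 0], [0, 0, 0], [0, 0, 0]], grip=[0, 0, 0, 0, 0, 0, 0, 0])

```text
time: 5.63
eef_pos: [0.5372, -0.282, 0.0372]
orientation: [-0.386, 0.675, -0.546, 0.312]
ft_force: [-0.5, 0.5, 0.1]
width: 0.001
```

```bash
python3 - <<'E'
from h import *
show()
import cv2
from bench import get_image
a=get_image("side")[:,:,::-1][20:200,220:460]
b=get_image("top")[:,:,::-1][130:310,262:502];cv2.imwrite("pics/b3.png",cv2.resize(np.hstack([a,b]),None,fx=1.66,fy=1.66,interpolation=cv2.INTER_CUBIC))
E
```

```text
t 5.63 q [-0.86  0.64  1.93  1.66  0.87 -0.9 ] p [ 0.5372 -0.282   0.0372] tip uvz [ -34.7 -170.5   26. ] F [-0.5  0.5  0.1] T [-0.11  0.52 -0.01] w 0.0 zax [ 0.84  0.18 -0.51] xax [ 0.21 -0.98  0.  ]
```

View pics/b3.png

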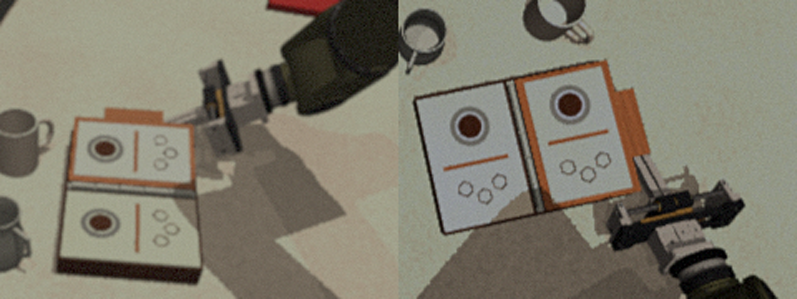

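```bash
cat >> h.py <<'E'
def ftip(th,rho=163,dl=.26,uu=-30):
    d=np.array([-np.cos(th),np.sin(th)]); n=np.array([-np.sin(th),-np.cos(th)])
    h=2.5+12.5*abs(np.sin(th))+8.2*abs(np.cos(th))
    c=rho*d+h*n
    return np.array([uu,c[0],46.5+c[1]-max(np.cos(th),0)*(uu+50)*np.tan(dl)])
def sweep(ths,rhos,dls,start=None,uu=-30):
    p,Rr=start or cur(); D=[];Q=[]
    for th,rho,dl in zip(ths,rhos,dls):
        p1,R1=tgt(ftip(th,rho,dl,uu),np.pi/2-dl)
        dt=(Rr.inv().apply(p1-p)*100).round(2); rr=(Rr.inv()*R1).as_rotvec().round(3)
        D.append(dt.tolist());Q.append(rr.tolist()); p=p+Rr.apply(dt/100);Rr=Rr*R.from_rotvec(rr)
    for i in range(0,len(D),8): print("dp",D[i:i+8]);print("rot",Q[i:i+8])
    print("end tip",(loc(tip(p,Rr))*1e3).round(1))
E
python3 -c "
from h import *
print(ftip(.1,168,.4))
go([(ftip(.08,169,.4),np.pi/2-.4,8)])
p,r=tgt(ftip(.08,169,.4),np.pi/2-.4)
L=np.linspace
sweep(L(.12,.4,8),L(168.5,164,8),L(.38,.26,8),(p,r))
"
```

```text
[ -30.         -168.34941145   43.01092702]
-> [ -30.         -169.39230923   39.94138832] 1.1707963267948966
rot [0.016, 0.001, 0.0]
[[-0.01, -0.14, -0.04], [-0.01, -0.14, -0.03], [-0.01, -0.15, -0.03], [-0.02, -0.15, -0.03], [-0.01, -0.14, -0.03], [-0.02, -0.15, -0.02], [-0.01, -0.15, -0.02], [-0.02, -0.14, -0.03]]
dp [[-0.07, -0.58, -0.26], [-0.1, -0.58, -0.25], [-0.12, -0.57, -0.23], [-0.15, -0.58, -0.22], [-0.17, -0.57, -0.21], [-0.19, -0.57, -0.19], [-0.22, -0.56, -0.19], [-0.23, -0.56, -0.17]]
rot [[0.02, -0.0, -0.0], [0.017, 0.0, 0.0], [0.017, 0.0, 0.0], [0.017, 0.0, 0.0], [0.018, 0.0, 0.0], [0.017, 0.0, 0.0], [0.017, 0.0, 0.0], [0.017, 0.0, -0.0]]
end tip [ -30.  -156.9   91.7]
```

Call:
jog_arm(dp=[[-0.01, -0.15, -0.03], [-0.01, -0.15, -0.03], [-0.01, -0.15, -0.03], [-0.01, -0.15, -0.03], [-0.01, -0.15, -0.03], [-0.01, -0.15, -0.03], [-0.01, -0.15, -0.03], [-0.01, -0.15, -0.03]], rotation=[[0.016, 0, 0], [0.016, 0, 0], [0.016, 0, 0], [0.016, 0, 0], [0.016, 0, 0], [0.016, 0, 0], [0.016, 0, 0], [0.016, 0, 0]], grip=[0, 0, 0, 0, 0, 0, 0, 0])

```text
time: 6.4
eef_pos: [0.5398, -0.2807, 0.0489]
orientation: [-0.429, 0.648, -0.524, 0.347]
ft_force: [-0.7, 0.3, -1.0]
width: 0.004
```

Call:
jog_arm(dp=[[-0.07, -0.58, -0.26], [-0.1, -0.58, -0.25], [-0.12, -0.57, -0.23], [-0.15, -0.58, -0.22], [-0.17, -0.57, -0.21], [-0.19, -0.57, -0.19], [-0.22, -0.56, -0.19], [-0.23, -0.56, -0.17]], rotation=[[0.018, 0, 0], [0.017, 0, 0], [0.017, 0, 0], [0.017, 0, 0], [0.017, 0, 0], [0.017, 0, 0], [0.017, 0, 0], [0.017, 0, 0]], grip=[0, 0, 0, 0, 0, 0, 0, 0])

```text
time: 7.07
eef_pos: [0.5363, -0.2684, 0.0983]
orientation: [-0.473, 0.617, -0.499, 0.382]
ft_force: [0.6, -0.4, -1.9]
width: 0.007
```

```bash
python3 - <<'E'
from h import *
show()
import cv2
from bench import get_image
a=get_image("side")[:,:,::-1][20:200,220:460]
b=get_image("top")[:,:,::-1][130:310,262:502];cv2.imwrite("pics/b4.png",cv2.resize(np.hstack([a,b]),None,fx=1.66,fy=1.66,interpolation=cv2.INTER_CUBIC))
L=np.linspace
sweep(L(.44,1.1,16),[163]*16,[.26]*16)
E
```

```text
t 7.07 q [-0.9   0.61  1.99  1.84  1.11 -1.03] p [ 0.5363 -0.2684  0.0983] tip uvz [ -30.5 -157.1   92.6] F [ 0.6 -0.4 -1.9] T [-0.2   0.71 -0.17] w 0.01 zax [ 0.94  0.2  -0.26] xax [ 0.21 -0.98  0.  ]
dp [[-0.31, -0.46, -0.07], [-0.25, -0.63, -0.17], [-0.27, -0.63, -0.17], [-0.3, -0.61, -0.16], [-0.33, -0.61, -0.16], [-0.35, -0.59, -0.16], [-0.39, -0.58, -0.16], [-0.4, -0.57, -0.15]]
rot [[0.004, 0.006, 0.002], [0.0, -0.0, -0.0], [0.0, -0.0, -0.0], [0.0, -0.0, -0.0], [0.0, -0.0, -0.0], [0.0, -0.0, -0.0], [0.0, -0.0, -0.0], [0.0, -0.0, -0.0]]
dp [[-0.44, -0.55, -0.14], [-0.46, -0.54, -0.15], [-0.49, -0.52, -0.14], [-0.51, -0.5, -0.13], [-0.53, -0.49, -0.13], [-0.56, -0.46, -0.12], [-0.58, -0.44, -0.12], [-0.6, -0.41, -0.11]]
rot [[0.0, -0.0, -0.0], [0.0, -0.0, -0.0], [0.0, -0.0, -0.0], [0.0, -0.0, -0.0], [0.0, -0.0, -0.0], [0.0, -0.0, -0.0], [0.0, -0.0, -0.0], [0.0, -0.0, -0.0]]
end tip [-30.  -89.4 181.5]
```

View pics/b4.png

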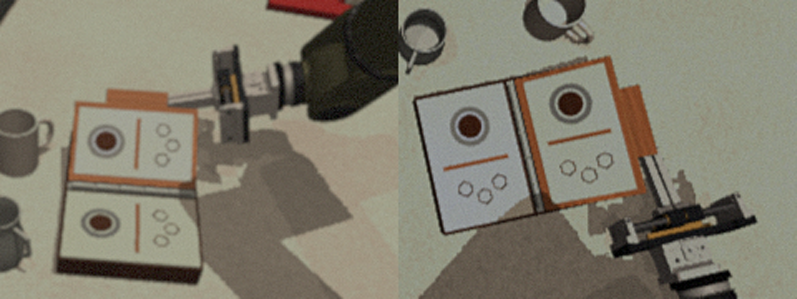

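The leaf is rising on the fingertip with about 1.9 N at the tip. In the side view the tab's near end and the finger meet near (168,100), and the stand hasn't moved. Continuing the arc.

Call:
jog_arm(dp=[[-0.31, -0.46, -0.07], [-0.25, -0.63, -0.17], [-0.27, -0.63, -0.17], [-0.3, -0.61, -0.16], [-0.33, -0.61, -0.16], [-0.35, -0.59, -0.16], [-0.39, -0.58, -0.16], [-0.4, -0.57, -0.15]], rotation=[[0.004, 0.006, 0.002], [0, 0, 0], [0, 0, 0], [0, 0, 0], [0, 0, 0], [0, 0, 0], [0, 0, 0], [0, 0, 0]], grip=[0, 0, 0, 0, 0, 0, 0, 0])

```text
time: 7.83
eef_pos: [0.5315, -0.2427, 0.1467]
orientation: [-0.472, 0.615, -0.501, 0.384]
ft_force: [0.1, -0.4, -2.4]
width: 0.006
```

Call:
jog_arm(dp=[[-0.44, -0.55, -0.14], [-0.46, -0.54, -0.15], [-0.49, -0.52, -0.14], [-0.51, -0.5, -0.13], [-0.53, -0.49, -0.13], [-0.56, -0.46, -0.12], [-0.58, -0.44, -0.12], [-0.6, -0.41, -0.11]], rotation=[[0, 0, 0], [0, 0, 0], [0, 0, 0], [0, 0, 0], [0, 0, 0], [0, 0, 0], [0, 0, 0], [0, 0, 0]], grip=[0, 0, 0, 0, 0, 0, 0, 0])

```text
time: 8.5
eef_pos: [0.5231, -0.2017, 0.187]
orientation: [-0.472, 0.615, -0.501, 0.384]
ft_force: [-0.6, -1.1, -1.4]
width: 0.004
```

```bash
python3 - <<'E'
from h import *
show()
import cv2
from bench import get_image
a=get_image("side")[:,:,::-1][20:200,220:460]
b=get_image("top")[:,:,::-1][130:310,262:502];cv2.imwrite("pics/b5.png",cv2.resize(np.hstack([a,b]),None,fx=1.66,fy=1.66,interpolation=cv2.INTER_CUBIC))
L=np.linspace
sweep(L(1.145,1.8,16),[163]*16,[.26]*16)
E
```

```text
t 8.5 q [-0.81  0.31  2.15  1.85  1.02 -0.89] p [ 0.5231 -0.2017  0.187 ] tip uvz [-29.9 -89.1 181.3] F [-0.6 -1.1 -1.4] T [-0.19  0.68 -0.08] w 0.0 zax [ 0.95  0.2  -0.26] xax [ 0.2  -0.98 -0.  ]
dp [[-0.58, -0.38, -0.13], [-0.64, -0.36, -0.09], [-0.65, -0.34, -0.09], [-0.67, -0.31, -0.08], [-0.69, -0.28, -0.08], [-0.7, -0.25, -0.07], [-0.71, -0.22, -0.05], [-0.72, -0.19, -0.06]]
rot [[0.001, 0.0, 0.0], [0.0, 0.0, 0.0], [0.0, 0.0, 0.0], [0.0, 0.0, 0.0], [0.0, 0.0, 0.0], [0.0, 0.0, 0.0], [0.0, 0.0, 0.0], [0.0, 0.0, 0.0]]
dp [[-0.73, -0.16, -0.04], [-0.74, -0.13, -0.03], [-0.73, -0.08, -0.02], [-0.68, -0.05, -0.02], [-0.68, -0.01, 0.0], [-0.69, 0.01, 0.0], [-0.68, 0.04, 0.01], [-0.69, 0.07, 0.02]]
rot [[0.0, 0.0, 0.0], [0.0, 0.0, 0.0], [0.0, 0.0, 0.0], [0.0, 0.0, 0.0], [0.0, 0.0, 0.0], [0.0, 0.0, 0.0], [0.0, 0.0, 0.0], [0.0, 0.0, 0.0]]
end tip [-30.   20.9 209. ]
```

View pics/b5.png

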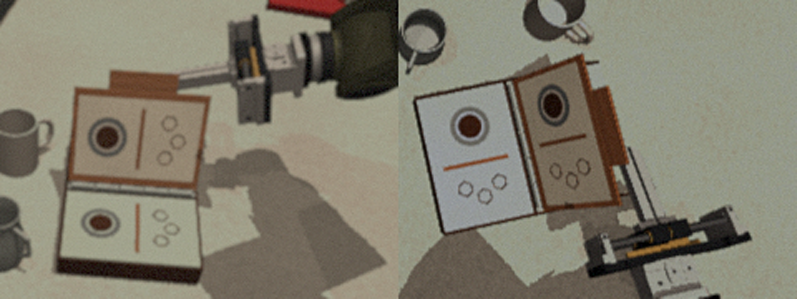

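The leaf is at about 1 rad, and the finger still lies under the tab's near end at (180,82) in the side view. Continuing over the top.

Call:
jog_arm(dp=[[-0.58, -0.38, -0.13], [-0.64, -0.36, -0.09], [-0.65, -0.34, -0.09], [-0.67, -0.31, -0.08], [-0.69, -0.28, -0.08], [-0.7, -0.25, -0.07], [-0.71, -0.22, -0.05], [-0.72, -0.19, -0.06]], rotation=[[0, 0, 0], [0, 0, 0], [0, 0, 0], [0, 0, 0], [0, 0, 0], [0, 0, 0], [0, 0, 0], [0, 0, 0]], grip=[0, 0, 0, 0, 0, 0, 0, 0])

```text
time: 9.27
eef_pos: [0.5119, -0.1491, 0.2109]
orientation: [-0.472, 0.615, -0.501, 0.384]
ft_force: [-0.0, -1.3, 0.2]
width: 0.003
```

Call:
jog_arm(dp=[[-0.73, -0.16, -0.04], [-0.74, -0.13, -0.03], [-0.73, -0.08, -0.02], [-0.68, -0.05, -0.02], [-0.68, -0.01, 0], [-0.69, 0.01, 0], [-0.68, 0.04, 0.01], [-0.69, 0.07, 0.02]], rotation=[[0, 0, 0], [0, 0, 0], [0, 0, 0], [0, 0, 0], [0, 0, 0], [0, 0, 0], [0, 0, 0], [0, 0, 0]], grip=[0, 0, 0, 0, 0, 0, 0, 0])

```text
time: 9.93
eef_pos: [0.5005, -0.0942, 0.2138]
orientation: [-0.472, 0.615, -0.501, 0.384]
ft_force: [-0.2, -1.4, 0.1]
width: 0.01
```

```bash
python3 - <<'E'
from h import *
show()
import cv2
from bench import get_image
a=get_image("side")[:,:,::-1][20:200,220:460]
b=get_image("top")[:,:,::-1][130:310,262:502];cv2.imwrite("pics/b6.png",cv2.resize(np.hstack([a,b]),None,fx=1.66,fy=1.66,interpolation=cv2.INTER_CUBIC))
L=np.linspace
sweep(L(1.84,2.5,16),[163]*16,[.26]*16)
E
```

```text
t 9.93 q [-0.62  0.09  2.34  2.01  0.89 -0.91] p [ 0.5005 -0.0942  0.2138] tip uvz [-30.1  20.7 208.2] F [-0.2 -1.4  0.1] T [-0.2   0.56 -0.18] w 0.01 zax [ 0.95  0.2  -0.26] xax [ 0.2  -0.98 -0.  ]
dp [[-0.61, -0.0, 0.01], [-0.69, 0.12, 0.03], [-0.68, 0.16, 0.04], [-0.68, 0.18, 0.05], [-0.68, 0.22, 0.06], [-0.67, 0.24, 0.06], [-0.66, 0.27, 0.07], [-0.65, 0.31, 0.08]]
rot [[0.002, 0.001, -0.0], [-0.0, -0.0, -0.0], [-0.0, -0.0, -0.0], [-0.0, -0.0, -0.0], [-0.0, -0.0, -0.0], [-0.0, -0.0, -0.0], [-0.0, -0.0, -0.0], [-0.0, -0.0, -0.0]]
dp [[-0.63, 0.33, 0.09], [-0.62, 0.36, 0.09], [-0.61, 0.38, 0.11], [-0.59, 0.42, 0.11], [-0.58, 0.44, 0.11], [-0.55, 0.47, 0.13], [-0.54, 0.49, 0.13], [-0.51, 0.52, 0.14]]
rot [[-0.0, -0.0, -0.0], [-0.0, -0.0, -0.0], [-0.0, -0.0, -0.0], [-0.0, -0.0, -0.0], [-0.0, -0.0, -0.0], [-0.0, -0.0, -0.0], [-0.0, -0.0, -0.0], [-0.0, -0.0, -0.0]]
end tip [-30.  120.7 157.3]
```

View pics/b6.png

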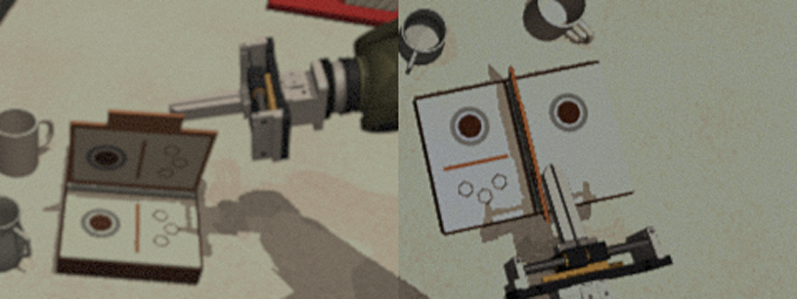

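```bash
cat > fk.py <<'E'
from h import *
from scipy.optimize import least_squares
dat=[([1.125,.3004,1.5215],[.2033,.5108,.227],[0,0,-1]),
([-.17,-.07,1.89],[.3943,-.0315,.2435],[0,0,-1]),
([-.78,.18,1.67],[.4911,-.2976,.2514],[.45,.1,-.89]),
([-.97,.18,1.92],[.4911,-.2978,.2515],[.845,.18,-.5]),
([-.95,.5,1.99],[.4958,-.2924,.0872],[.84,.18,-.51]),
([-.86,.64,1.93],[.5372,-.282,.0372],[.84,.18,-.51]),
([-.9,.61,1.99],[.5363,-.2684,.0983],[.945,.2,-.26]),
([-.81,.31,2.15],[.5231,-.2017,.187],[.945,.2,-.26]),
([-.62,.09,2.34],[.5005,-.0942,.2138],[.945,.2,-.26])]
def fk(q,P):
    a2,a3,h,L,o=P; r=o+a2*np.sin(q[1])+a3*np.sin(q[1]+q[2]); z=h+a2*np.cos(q[1])+a3*np.cos(q[1]+q[2])
    return np.array([r*np.cos(q[0]),r*np.sin(q[0]),z])
f=lambda P:np.concatenate([fk(q,P)+P[3]*np.array(z)/np.linalg.norm(z)-p for q,p,z in dat])
r=least_squares(f,[.42,.44,.24,.3,0]); 
PR=r.x
def ik(p,z,g=[0,.2,2.2]):
    w=np.array(p)-PR[3]*np.array(z); s=least_squares(lambda q:fk(q,PR)-w,g); return s.x,np.abs(s.fun).max()
if __name__=="__main__":
    print(PR.round(3),np.abs(r.fun).max())
    for th in np.arange(1.8,3.2,.22):
        for dl in(.26,.5,.8,1.1):
            p,Rr=tgt(ftip(th,163,dl),np.pi/2-dl); q,e=ik(p,Rr.apply([0,0,1])); print(round(th,2),dl,q.round(2),round(e,4))
E
python3 fk.py
```

```text
[ 0.391  0.484  0.269  0.293 -0.056] 0.03396302205323182
1.8 0.26 [-0.6   0.03  2.41] 0.0
1.8 0.5 [-0.53 -0.09  2.32] 0.0
1.8 0.8 [-0.41 -0.1   2.15] 0.0
1.8 1.1 [-0.3   0.    1.92] 0.0
2.02 0.26 [-0.5  -0.    2.47] 0.0
2.02 0.5 [-0.43 -0.14  2.38] 0.0
2.02 0.8 [-0.32 -0.14  2.2 ] 0.0
2.02 1.1 [-0.22 -0.03  1.97] 0.0
2.24 0.26 [-0.39 -0.    2.52] 0.0
2.24 0.5 [-0.33 -0.15  2.44] 0.0
2.24 0.8 [-0.23 -0.16  2.26] 0.0
2.24 1.1 [-0.14 -0.04  2.02] 0.0
2.46 0.26 [-0.28  0.05  2.55] 0.0
2.46 0.5 [-0.22 -0.13  2.48] 0.0
2.46 0.8 [-0.14 -0.15  2.3 ] 0.0
2.46 1.1 [-0.07 -0.04  2.07] 0.0
2.68 0.26 [-0.18  0.15  2.57] 0.0
2.68 0.5 [-0.13 -0.06  2.51] 0.0
2.68 0.8 [-0.07 -0.11  2.34] 0.0
2.68 1.1 [-0.01 -0.01  2.11] 0.0
2.9 0.26 [-0.1   0.29  2.56] 0.0
2.9 0.5 [-0.07  0.05  2.52] 0.0
2.9 0.8 [-0.01 -0.04  2.37] 0.0
2.9 1.1 [0.04 0.04 2.15] 0.0
3.12 0.26 [-0.07  0.45  2.52] 0.0
3.12 0.5 [-0.03  0.19  2.52] 0.0
3.12 0.8 [0.02 0.06 2.39] 0.0
3.12 1.1 [0.06 0.11 2.17] 0.0
```

The leaf is just past upright and stays there: it shows edge-on near (530,145) in the top view. Elbow joint 3 is nearing its limit, so I'll back the finger off slightly, swing the tool to near vertical in free air, and push the rest from there.

```bash
cat >> h.py <<'E'
def ftip2(th,r=158,uu=-10,tau=.22):
    d=np.array([-np.cos(th),np.sin(th)]); n=np.array([-np.sin(th),-np.cos(th)])
    c=r*d+2.5*n+np.array([-12.5,2]); return np.array([uu,c[0],46.5+c[1]])
E
python3 -c "
from h import *
s=cur(); p,Rr=tgt([-30,10,207],np.pi/2-.26); s=plan(p,Rr,2,s)
p,Rr=tgt([-10,3,206],.22)
# per-row tip-linear path
N=14
t0=loc(tip(*s))*1e3; D=[]
P0,R0=s; rv=(R0.inv()*Rr).as_rotvec(); print(rv)
for k in range(1,N+1):
    Rk=R0*R.from_rotvec(rv*k/N); tp=t0+(np.array([-10,3,206])-t0)*k/N
    pk=wor(tp/1e3)-Rk.apply([0,0,.022]); dt=(P0.dot(0)+s[1].inv().apply(pk-s[0])*100).round(2); D.append(dt.tolist()); s=(pk,Rk)
print((rv/N).round(3)); print(D[:6]);print(D[6:])
"
```

```text
rot [0.001, 0.0, -0.0]
[[0.56, 0.05, 0.02], [0.56, 0.05, 0.01]]
[-1.09088506e+00  8.01908780e-04 -2.47671540e-05]
[-0.078  0.    -0.   ]
[[0.05, -0.2, 0.15], [0.05, -0.21, 0.14], [0.05, -0.22, 0.14], [0.05, -0.23, 0.14], [0.05, -0.24, 0.13], [0.05, -0.25, 0.13]]
[[0.05, -0.26, 0.12], [0.05, -0.27, 0.11], [0.05, -0.28, 0.1], [0.05, -0.28, 0.09], [0.05, -0.29, 0.09], [0.05, -0.3, 0.08], [0.05, -0.3, 0.07], [0.05, -0.31, 0.06]]
```

Call:
jog_arm(dp=[[0.56, 0.05, 0.02], [0.56, 0.05, 0.01], [0.05, -0.2, 0.15], [0.05, -0.21, 0.14], [0.05, -0.22, 0.14], [0.05, -0.23, 0.14], [0.05, -0.24, 0.13], [0.05, -0.25, 0.13]], rotation=[[0, 0, 0], [0, 0, 0], [-0.078, 0, 0], [-0.078, 0, 0], [-0.078, 0, 0], [-0.078, 0, 0], [-0.078, 0, 0], [-0.078, 0, 0]], grip=[0, 0, 0, 0, 0, 0, 0, 0])

```text
time: 10.7
eef_pos: [0.5165, -0.1069, 0.2213]
orientation: [-0.321, 0.706, -0.575, 0.261]
ft_force: [0.1, 0.5, 0.1]
width: 0.007
```

Call:
jog_arm(dp=[[0.05, -0.26, 0.12], [0.05, -0.27, 0.11], [0.05, -0.28, 0.1], [0.05, -0.28, 0.09], [0.05, -0.29, 0.09], [0.05, -0.3, 0.08], [0.05, -0.3, 0.07], [0.05, -0.31, 0.06]], rotation=[[-0.078, 0, 0], [-0.078, 0, 0], [-0.078, 0, 0], [-0.078, 0, 0], [-0.078, 0, 0], [-0.078, 0, 0], [-0.078, 0, 0], [-0.078, 0, 0]], grip=[0, 0, 0, 0, 0, 0, 0, 0])

```text
time: 11.37
eef_pos: [0.5397, -0.1059, 0.2274]
orientation: [-0.089, 0.77, -0.627, 0.072]
ft_force: [-0.6, -0.8, 0.2]
width: 0.004
```

```bash
cat >> h.py <<'E'
def snap(f):
    import cv2
    from bench import get_image
    a=get_image("side")[:,:,::-1][20:200,220:460]
    b=get_image("top")[:,:,::-1][130:310,262:502];cv2.imwrite(f,cv2.resize(np.hstack([a,b]),None,fx=1.66,fy=1.66,interpolation=cv2.INTER_CUBIC))
def sweep2(ths,r=158,uu=-10,tau=.22):
    p,Rr=cur(); D=[];Q=[]
    for th in ths:
        p1,R1=tgt(ftip2(th,r,uu,tau),tau)
        dt=(Rr.inv().apply(p1-p)*100).round(2); rr=(Rr.inv()*R1).as_rotvec().round(3)
        D.append(dt.tolist());Q.append(rr.tolist()); p=p+Rr.apply(dt/100);Rr=Rr*R.from_rotvec(rr)
    for i in range(0,len(D),8): print("dp",D[i:i+8]);print("rot",Q[i:i+8])
    print("end tip",(loc(tip(p,Rr))*1e3).round(1))
E
python3 - <<'E'
from h import *
show(); snap("pics/b7.png"); sweep2(np.linspace(1.72,2.36,16))
E
```

```text
t 11.37 q [-0.31  0.19  1.67  0.13  1.08  1.01] p [ 0.5397 -0.1059  0.2274] tip uvz [-10.3   1.3 205.9] F [-0.6 -0.8  0.2] T [-0.04  0.33 -0.  ] w 0.0 zax [ 0.22  0.05 -0.97] xax [ 0.2  -0.98 -0.  ]
dp [[-0.68, 0.06, 0.03], [-0.67, 0.03, 0.11], [-0.66, 0.03, 0.13], [-0.66, 0.03, 0.15], [-0.64, 0.04, 0.18], [-0.64, 0.05, 0.22], [-0.63, 0.05, 0.23], [-0.62, 0.06, 0.26]]
rot [[-0.013, 0.002, 0.001], [0.0, -0.0, -0.0], [0.0, -0.0, -0.0], [0.0, -0.0, -0.0], [0.0, -0.0, -0.0], [0.0, -0.0, -0.0], [0.0, -0.0, -0.0], [0.0, -0.0, -0.0]]
dp [[-0.6, 0.06, 0.29], [-0.6, 0.07, 0.32], [-0.58, 0.08, 0.33], [-0.56, 0.08, 0.36], [-0.55, 0.09, 0.39], [-0.53, 0.09, 0.41], [-0.51, 0.09, 0.42], [-0.49, 0.1, 0.45]]
rot [[0.0, -0.0, -0.0], [0.0, -0.0, -0.0], [0.0, -0.0, -0.0], [0.0, -0.0, -0.0], [0.0, -0.0, -0.0], [0.0, -0.0, -0.0], [0.0, -0.0, -0.0], [0.0, -0.0, -0.0]]
end tip [-10.   97.9 161.6]
```

View pics/b7.png

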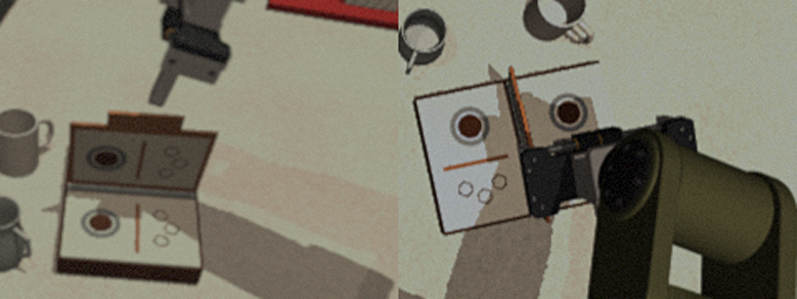

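```bash
python3 - <<'E'
from h import *
f=lambda x:((proj(P("side"),x)-[220,20])*1.66).round(0).tolist(), 
g=lambda uvz:(((proj(P("side"),wor(np.array(uvz)/1e3))-[220,20])*1.66).round().tolist(),((proj(P("top"),wor(np.array(uvz)/1e3))-[262,130])*1.66+[398,0]).round().tolist())
p,Rr=cur(); print("tip",g(loc(tip(p,Rr))*1e3))
for th in(1.5,1.6,1.65,1.7,1.8):
    print(th,[g([uu,-175*np.cos(th),46.5+175*np.sin(th)]) for uu in(50,-50)])
E
```

```text
tip ([[151.0, 103.0]], [[560.0, 145.0]])
1.5 [([[109.0, 84.0]], [[563.0, 94.0]]), ([[183.0, 90.0]], [[583.0, 175.0]])]
1.6 [([[109.0, 92.0]], [[549.0, 97.0]]), ([[184.0, 97.0]], [[569.0, 178.0]])]
1.65 [([[109.0, 96.0]], [[542.0, 98.0]]), ([[184.0, 101.0]], [[562.0, 180.0]])]
1.7 [([[108.0, 100.0]], [[535.0, 100.0]]), ([[184.0, 106.0]], [[555.0, 181.0]])]
1.8 [([[108.0, 110.0]], [[521.0, 103.0]]), ([[184.0, 116.0]], [[540.0, 184.0]])]
```

The finger is now near vertical with its tip at side (155,103), matching the projection. The tab's top edge is at side (109,111)–(183,118), which fits a leaf angle of about 1.82. Pushing on.

Call:
jog_arm(dp=[[-0.68, 0.06, 0.03], [-0.67, 0.03, 0.11], [-0.66, 0.03, 0.13], [-0.66, 0.03, 0.15], [-0.64, 0.04, 0.18], [-0.64, 0.05, 0.22], [-0.63, 0.05, 0.23], [-0.62, 0.06, 0.26]], rotation=[[-0.013, 0.002, 0.001], [0, 0, 0], [0, 0, 0], [0, 0, 0], [0, 0, 0], [0, 0, 0], [0, 0, 0], [0, 0, 0]], grip=[0, 0, 0, 0, 0, 0, 0, 0])

```text
time: 12.13
eef_pos: [0.5282, -0.0531, 0.2136]
orientation: [-0.086, 0.771, -0.627, 0.07]
ft_force: [-0.9, 0.0, 1.2]
width: 0.007
```

Call:
jog_arm(dp=[[-0.6, 0.06, 0.29], [-0.6, 0.07, 0.32], [-0.58, 0.08, 0.33], [-0.56, 0.08, 0.36], [-0.55, 0.09, 0.39], [-0.53, 0.09, 0.41], [-0.51, 0.09, 0.42], [-0.49, 0.1, 0.45]], rotation=[[0, 0, 0], [0, 0, 0], [0, 0, 0], [0, 0, 0], [0, 0, 0], [0, 0, 0], [0, 0, 0], [0, 0, 0]], grip=[0, 0, 0, 0, 0, 0, 0, 0])

```text
time: 12.8
eef_pos: [0.5194, -0.01, 0.1828]
orientation: [-0.086, 0.771, -0.627, 0.07]
ft_force: [0.7, -1.0, 0.6]
width: 0.008
```

```bash
python3 - <<'E'
from h import *
show(); snap("pics/b8.png"); sweep2(np.linspace(2.4,3.0,16))
E
```

```text
t 12.8 q [-0.12  0.17  1.81  0.09  0.96  1.2 ] p [ 0.5194 -0.01    0.1828] tip uvz [-10.9  99.3 161.4] F [ 0.7 -1.   0.6] T [-0.04  0.27 -0.03] w 0.01 zax [ 0.22  0.05 -0.98] xax [ 0.2  -0.98 -0.  ]
dp [[-0.28, -0.03, 0.4], [-0.42, 0.1, 0.46], [-0.41, 0.1, 0.47], [-0.38, 0.11, 0.49], [-0.37, 0.12, 0.5], [-0.34, 0.11, 0.52], [-0.33, 0.12, 0.53], [-0.3, 0.12, 0.54]]
rot [[-0.001, 0.001, 0.001], [0.0, 0.0, -0.0], [0.0, 0.0, -0.0], [0.0, 0.0, -0.0], [0.0, 0.0, -0.0], [0.0, 0.0, -0.0], [0.0, 0.0, -0.0], [0.0, 0.0, -0.0]]
dp [[-0.28, 0.12, 0.55], [-0.25, 0.13, 0.57], [-0.24, 0.13, 0.57], [-0.21, 0.13, 0.58], [-0.18, 0.13, 0.59], [-0.16, 0.13, 0.6], [-0.14, 0.14, 0.6], [-0.11, 0.14, 0.61]]
rot [[0.0, 0.0, -0.0], [0.0, 0.0, -0.0], [0.0, 0.0, -0.0], [0.0, 0.0, -0.0], [0.0, 0.0, -0.0], [0.0, 0.0, -0.0], [0.0, 0.0, -0.0], [0.0, 0.0, -0.0]]
end tip [-10.  143.6  73.2]
```

View pics/b8.png

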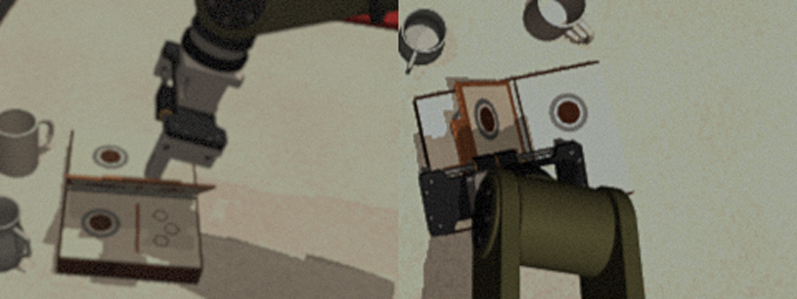

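The leaf is coming down on the far side, edge-on in the side view along (65,178)–(215,187), and the tip is still on its face. Continuing.

Call:
jog_arm(dp=[[-0.28, -0.03, 0.4], [-0.42, 0.1, 0.46], [-0.41, 0.1, 0.47], [-0.38, 0.11, 0.49], [-0.37, 0.12, 0.5], [-0.34, 0.11, 0.52], [-0.33, 0.12, 0.53], [-0.3, 0.12, 0.54]], rotation=[[0, 0, 0], [0, 0, 0], [0, 0, 0], [0, 0, 0], [0, 0, 0], [0, 0, 0], [0, 0, 0], [0, 0, 0]], grip=[0, 0, 0, 0, 0, 0, 0, 0])

```text
time: 13.57
eef_pos: [0.5149, 0.0179, 0.1429]
orientation: [-0.086, 0.771, -0.627, 0.07]
ft_force: [0.0, 0.2, 1.0]
width: 0.004
```

Call:
jog_arm(dp=[[-0.28, 0.12, 0.55], [-0.25, 0.13, 0.57], [-0.24, 0.13, 0.57], [-0.21, 0.13, 0.58], [-0.18, 0.13, 0.59], [-0.16, 0.13, 0.6], [-0.14, 0.14, 0.6], [-0.11, 0.14, 0.61]], rotation=[[0, 0, 0], [0, 0, 0], [0, 0, 0], [0, 0, 0], [0, 0, 0], [0, 0, 0], [0, 0, 0], [0, 0, 0]], grip=[0, 0, 0, 0, 0, 0, 0, 0])

```text
time: 14.23
eef_pos: [0.5118, 0.0331, 0.095]
orientation: [-0.086, 0.771, -0.627, 0.07]
ft_force: [0.4, -0.2, 0.3]
width: 0.005
```

```bash
python3 - <<'E'
from h import *
show(); snap("pics/b9.png"); go([((-10,152,53),.22,8)])
E
```

```text
t 14.23 q [-0.03  0.28  1.91  0.08  0.74  1.28] p [0.5118 0.0331 0.095 ] tip uvz [ -9.5 143.   73.5] F [ 0.4 -0.2  0.3] T [-0.01  0.18  0.06] w 0.0 zax [ 0.22  0.05 -0.98] xax [ 0.2  -0.98 -0.  ]
-> (-10, 152, 53) 0.22
rot [-0.0, 0.0, 0.0]
[[-0.11, 0.05, 0.24], [-0.11, 0.05, 0.25], [-0.11, 0.06, 0.24], [-0.11, 0.05, 0.25], [-0.11, 0.06, 0.24], [-0.11, 0.05, 0.25], [-0.12, 0.06, 0.24], [-0.11, 0.05, 0.25]]
```

View pics/b9.png

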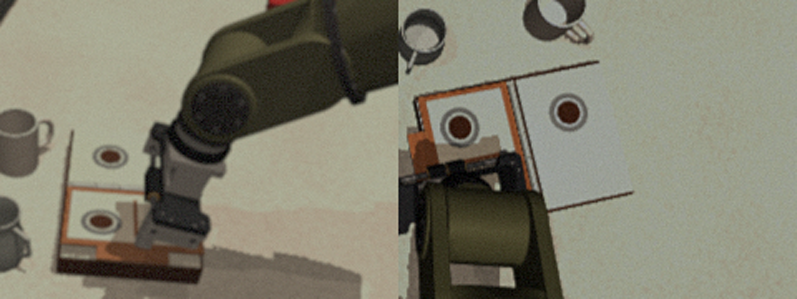

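The leaf is nearly down, with its rim along the stand's +y side in both views. Now a gentle press.

Call:
jog_arm(dp=[[-0.11, 0.05, 0.24], [-0.11, 0.05, 0.25], [-0.11, 0.06, 0.24], [-0.11, 0.05, 0.25], [-0.11, 0.06, 0.24], [-0.11, 0.05, 0.25], [-0.12, 0.06, 0.24], [-0.11, 0.05, 0.25]], rotation=[[0, 0, 0], [0, 0, 0], [0, 0, 0], [0, 0, 0], [0, 0, 0], [0, 0, 0], [0, 0, 0], [0, 0, 0]], grip=[0, 0, 0, 0, 0, 0, 0, 0])

```text
time: 15.0
eef_pos: [0.5101, 0.0418, 0.0753]
orientation: [-0.086, 0.771, -0.627, 0.07]
ft_force: [-0.7, -0.5, -0.0]
width: 0.006
```

Call:
jog_arm(dp=[[0, 0.01, 0.04], [0, 0.01, 0.04], [0, 0, 0], [0, 0, 0], [0, 0, 0], [0, 0, 0], [0, 0, 0], [0, 0, 0]], rotation=[[0, 0, 0], [0, 0, 0], [0, 0, 0], [0, 0, 0], [0, 0, 0], [0, 0, 0], [0, 0, 0], [0, 0, 0]], grip=[0, 0, 0, 0, 0, 0, 0, 0])

```text
time: 15.67
eef_pos: [0.5101, 0.0416, 0.0748]
orientation: [-0.086, 0.771, -0.627, 0.07]
ft_force: [0.1, 0.0, 0.0]
width: 0.004
```

```bash
python3 - <<'E'
from h import *
show()
E
```

```text
t 15.67 q [-0.01  0.31  1.93  0.08  0.69  1.3 ] p [0.5101 0.0416 0.0748] tip uvz [ -9.4 151.7  53.3] F [0.1 0.  0. ] T [0.   0.28 0.03] w 0.0 zax [ 0.22  0.05 -0.98] xax [ 0.2  -0.98 -0.  ]
```

Call:
jog_arm(dp=[[0, 0.02, 0.07], [0, 0.02, 0.07], [0, 0.02, 0.07], [0, 0, 0], [0, 0, 0], [0, 0, 0], [0, 0, 0], [0, 0, 0]], rotation=[[0, 0, 0], [0, 0, 0], [0, 0, 0], [0, 0, 0], [0, 0, 0], [0, 0, 0], [0, 0, 0], [0, 0, 0]], grip=[0, 0, 0, 0, 0, 0, 0, 0])

```text
time: 16.33
eef_pos: [0.51, 0.0417, 0.0726]
orientation: [-0.086, 0.771, -0.627, 0.07]
ft_force: [0.0, -0.2, 0.5]
width: 0.007
```

Call:
jog_arm(dp=[[0, 0.02, 0.06], [0, 0.02, 0.06], [0, 0, 0], [0, 0, 0], [0, 0, 0], [0, 0, 0], [0, 0, 0], [0, 0, 0]], rotation=[[0, 0, 0], [0, 0, 0], [0, 0, 0], [0, 0, 0], [0, 0, 0], [0, 0, 0], [0, 0, 0], [0, 0, 0]], grip=[0, 0, 0, 0, 0, 0, 0, 0])

```text
time: 17.0
eef_pos: [0.5102, 0.0417, 0.0719]
orientation: [-0.087, 0.771, -0.627, 0.07]
ft_force: [-2.2, 1.5, 8.2]
width: 0.0
```

```bash
python3 - <<'E'
from h import *
show()
E
```

```text
t 17.0 q [-0.01  0.31  1.93  0.08  0.68  1.3 ] p [0.5102 0.0417 0.0719] tip uvz [ -9.3 151.8  50.5] F [-2.2  1.5  8.2] T [0.1  0.35 0.06] w 0.0 zax [ 0.22  0.05 -0.98] xax [ 0.2  -0.98 -0.  ]
```

Contact with the stop at 8 N, with the tip bottom at about 49 mm, the height of a flat leaf's top face. Retreating straight up.

Call:
jog_arm(dp=[[0, -0.06, -0.25], [0, -0.13, -0.6], [0, -0.3, -1.3], [0, -0.5, -2.2], [0, -0.5, -2.2], [0, -0.5, -2.2], [0, -0.5, -2.2], [0, -0.5, -2.2]], rotation=[[0, 0, 0], [0, 0, 0], [0, 0, 0], [0, 0, 0], [0, 0, 0], [0, 0, 0], [0, 0, 0], [0, 0, 0]], grip=[0, 0, 0, 0, 0, 0, 0, 0])

```text
time: 17.67
eef_pos: [0.5098, 0.0416, 0.2076]
orientation: [-0.086, 0.771, -0.627, 0.07]
ft_force: [-0.4, -0.3, 0.4]
width: 0.006
```

Call:
jog_arm(dp=[[-2.5, 0, -1], [-3.5, 0, -1], [-3.5, 0, 0], [-3.5, 0, 0], [-3.5, 0, 0], [-3.5, 0, 0], [-3.5, 0, 0], [-2.5, 0, 0]], rotation=[[0, 0, 0], [0, 0, 0], [0, 0, 0], [0, 0, 0], [0, 0, 0], [0, 0, 0], [0, 0, 0], [0, 0, 0]], grip=[0, 0, 0, 0, 0, 0, 0, 0])

```text
time: 18.33
eef_pos: [0.4517, 0.2976, 0.2261]
orientation: [-0.086, 0.771, -0.627, 0.07]
ft_force: [0.7, 0.3, -0.4]
width: 0.005
```

```bash
python3 - <<'E'
from h import *
import cv2
from bench import get_image
show()
a=get_image("side")[:,:,::-1];cv2.imwrite("pics/s9.png",a);cv2.imwrite("pics/s9c.png",cv2.resize(a[75:200,195:355],None,fx=4.5,fy=4.5,interpolation=cv2.INTER_CUBIC))
a=get_image("top")[:,:,::-1];cv2.imwrite("pics/t9.png",a)
E
```

```text
t 18.33 q [ 0.55  0.17  1.7  -0.08  1.06  1.95] p [0.4517 0.2976 0.2261] tip uvz [-14.5 414.2 204.7] F [ 0.7  0.3 -0.4] T [-0.02  0.28 -0.02] w 0.01 zax [ 0.22  0.05 -0.98] xax [ 0.2  -0.98 -0.  ]
```

View pics/s9c.png

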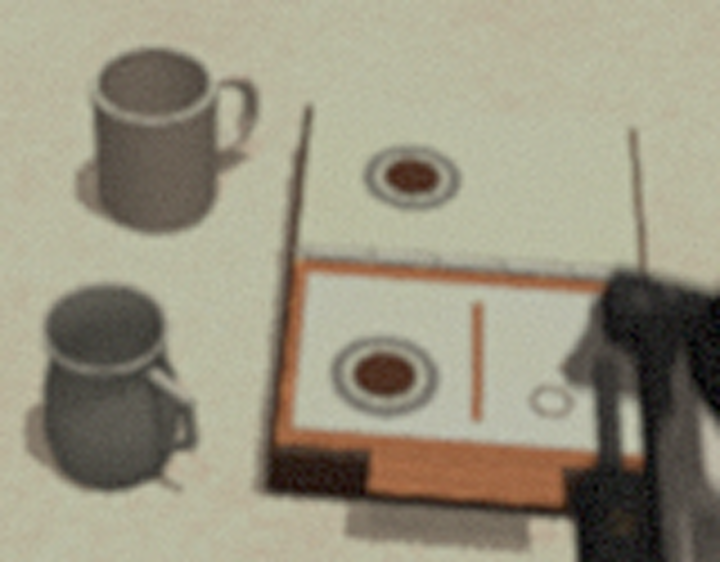

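View pics/t9.png

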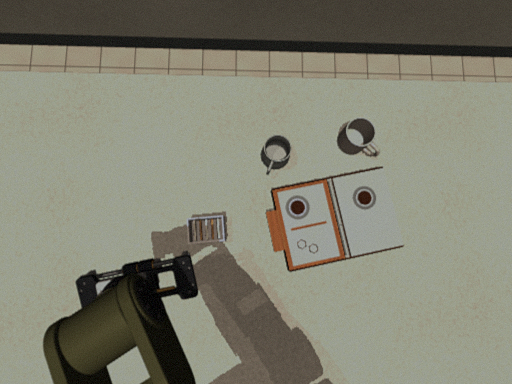

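```bash
python3 - <<'E'
from h import *
import cv2
for th in(3.14,3.1,3.05,3.0):
    for rr,uu in((175,50),(148,100)):
        x=wor(np.array([uu,-rr*np.cos(th)-2.5*np.sin(th),46.5+rr*np.sin(th)-2.5*np.cos(th)])/1e3)
        print(th,rr,((proj(P("side"),x)-[195,75])*4.5).round(),((proj(P("top"),x)-[250,160])*5).round())
a=cv2.imread("pics/t9.png");cv2.imwrite("pics/t9c.png",cv2.resize(a[160:280,250:410],None,fx=5,fy=5,interpolation=cv2.INTER_CUBIC))
E
```

```text
3.14 175 [[365. 485.]] [[ 78. 260.]]
3.14 148 [[273. 438.]] [[111. 151.]]
3.1 175 [[366. 476.]] [[ 80. 258.]]
3.1 148 [[273. 430.]] [[112. 149.]]
3.05 175 [[368. 464.]] [[ 82. 257.]]
3.05 148 [[274. 420.]] [[115. 146.]]
3.0 175 [[369. 451.]] [[ 86. 255.]]
3.0 148 [[274. 409.]] [[118. 144.]]
```

View pics/t9c.png

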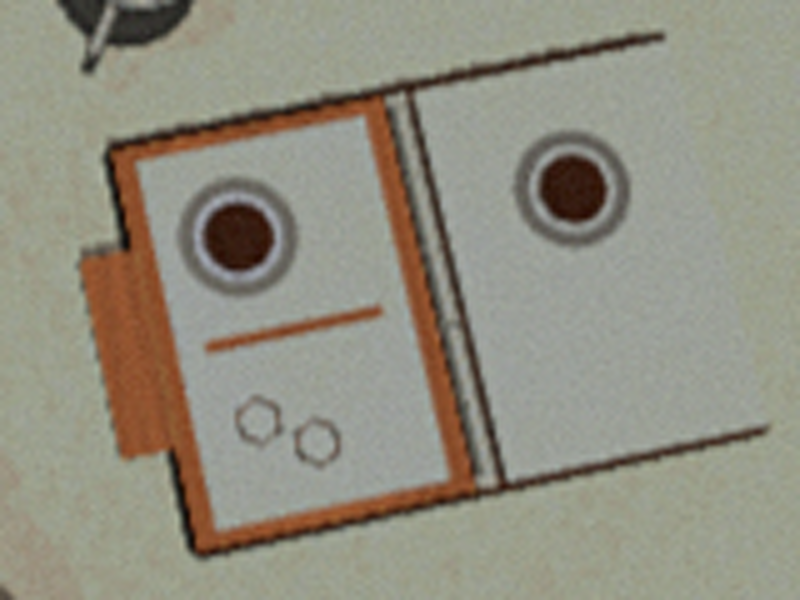

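The tab's far corner is at side crop (366,488) against a predicted (365,485) for 3.14. The leaf corner is at about (275,440) against (273,438). So the leaf is flat. The stand's corner, the mug, the jug and the caddy are where they were.

```bash
python3 -c "
from bench import *
print(hand_in())"
```

```text
the job is handed in; nothing more can be done
None
```

The leaf now lies flat on the +y side, and I handed the job in about 18 s into the 48 s allowed.

I lifted the leaf from under its tab with the closed fingertips and pushed it just past upright. Joint 3 was then nearing its limit, so I backed off, turned the tool near vertical and pushed the leaf down from there.

**Forces:** the force readings during the swing were about 1–2.5 N. The final press against the stop read about 8 N.

**Flatness:** in the last pictures the tab and leaf corners fall within about 1 px of where a leaf at 3.14 rad should appear. The fingertip height at the press (about 49 mm) agrees.

**Surroundings:** by eye, the stand, mug, jug and caddy show no visible movement from the first pictures. The arm is well clear.

**Disagreement:** my rough arm model, used to foresee the joint 3 limit, fitted only to about 34 mm. I used it only for the trend.

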